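Press a brass embossing roll into the sprung V-cradle of the roll gauge

TASK

Take the patterned brass embossing roll out of the wooden rack, lay it lengthwise in the V-cradle of the green roll gauge with one end touching (within 3 mm of) the blue end plate, and press it down so that it bears firmly on both sides of the V and the sprung cradle sinks to about half of its travel (white pointer in the green band). Never push the cradle down to the bottom of its travel, and leave the steel roll, glue bottle, rivet jar and mallet where they are. Finish while still holding the roll down like that: do not let go.

Things in the scene. Friction and masses are not known exactly. Their poses are not given: they have to be found in the camera images.
- brass_roll: Brass embossing roll: cylinder 30 mm in diameter, 110 mm long, about 0.3 kg (0.24 to 0.36), dark rings and bumps (negligible height) on its middle 50 mm. Origin on its axis at mid length; x = its axis; both ends alike. It starts in one of the rack's two places, along the rack's x; its middle 56 mm are free beside and below.
- steel_roll: Plain bright steel roll of the same size, lying in the rack's other place. Origin and axes as for the brass roll. Bystander.
- rack: Fixed wooden rack: base 115 (x) by 165 (y) by 8 mm thick, origin at the centre of its underside. Two places at y = +37.5 and -37.5 mm, each with two V rests 16 mm wide at x = +36 and -36 mm that carry a roll along x, its axis 35 mm above the table; the rests rise to 30 mm.
- gauge: Fixed gauge: green base 190 (x) by 90 (y) by 22 mm high, origin at its underside's centre, axes as the seat. Above it the sprung cradle: 90 degree V supports 16 mm wide at x = +36 and -36 mm, 56 mm of free finger room between them. Banded post 16 by 8 mm, 82 mm high, at x = 84, y = 27 mm: the cradle's white pointer is in its green band when sunk 6 to 14 mm.
- seat (a point): Point moving with the cradle: the middle of the roll's axis when fully seated with its end touching the end plate; 83 mm above the table with the cradle up. x runs along the V to the blue end plate (face at x = 55 mm, 12 thick, 44 wide, top 23 mm above this point), y across, z up. The V's flanks rise to 1 mm below this point, 40 mm apart there; cradle plate's top 27 mm below.
- cradle (a joint): How far the sprung cradle has sunk, in m: 0 up, 0.020 at the bottom of its travel, straight down. The spring starts to yield at about 3.5 N and takes 0.7 N more per mm (about 10 N at half travel, the roll's weight included).
- flank_left: The +y flanks (polished slippery steel, 45 degrees) of the cradle's two V supports, fixed to the cradle; origin at the cradle plate's underside centre, axes as the seat.
- flank_right: The -y flanks of the cradle's two V supports, fixed to the cradle; origin and axes as flank_left.
- glue_bottle: Yellow glue bottle with a white cap, 44 mm in diameter, 110 mm high, standing; origin at the centre of its underside. Bystander.
- rivet_jar: Copper-coloured jar with a black cap, 56 mm in diameter, 60 mm high; origin at the centre of its underside. Bystander.
- mallet: Mallet lying flat: white head 45 by 85 by 44 mm high, wooden handle 22 mm thick; 193 mm long along its x axis; origin near its middle, on the table. Bystander.
Mind the look-alikes: they are no part of the job. Leave any pink or turquoise look-alike of the brass_roll alone.

How it is judged (in metres and radians):
On the way, in this order (a step that is already met when the one before it is completed fails the run):
1. the brass roll is lifted clear of the rack (height (world z) of brass_roll above 0.06 m and contact force between brass_roll and rack below 0.05 N), for 0.1 s.
2. the brass roll lies in the V, touching both sides, in line with it (contact force between brass_roll and flank_left above 0.3 N and contact force between brass_roll and flank_right above 0.3 N and angle between the x axis of brass_roll and the x axis of seat, either way round below 0.06 rad), for 0.1 s.
At the end, for the whole second after the job is handed in: Fingers on the roll (over 2 N); the roll still, seated in the V within 2 mm and 0.04 rad, its end within 3 mm of the end plate, pressing over 2 N on each side of the V, the cradle sunk 6 to 14 mm; bystanders within 20 mm of where they began (contact force between brass_roll and flank_left above 2 N and contact force between brass_roll and flank_right above 2 N and contact force between the fingers and brass_roll above 2 N and value of joint cradle between 0.006 and 0.014 m and angle between the x axis of brass_roll and the x axis of seat, either way round below 0.04 rad and x of brass_roll in the frame of seat between -0.003 and 0.002 m and y of brass_roll in the frame of seat between -0.002 and 0.002 m and z of brass_roll in the frame of seat between -0.002 and 0.002 m and linear speed of brass_roll below 0.01 m/s and contact force between brass_roll and rack below 0.05 N and distance of each of steel_roll, glue_bottle, rivet_jar, mallet from where it was at the start of the episode below 0.02 m); the arm keeps its last pose, push and grip.
It fails at once if the cradle is pushed to the bottom of its travel (value of joint cradle above 0.0185 m).
It fails at once if the steel roll is moved (distance of steel_roll from where it was at the start of the episode above 0.02 m).
It fails at once if the glue bottle is moved (distance of glue_bottle from where it was at the start of the episode above 0.02 m).
It fails at once if the rivet jar is moved (distance of rivet_jar from where it was at the start of the episode above 0.02 m).
It fails at once if the mallet is moved (distance of mallet from where it was at the start of the episode above 0.02 m).
It also fails if it takes over 54 s, if anything falls off the work surface, if the arm or the gripper's body presses on something with over 40 N, if the wrist force passes 120 N, or if a joint passes its speed limit or range.

ROBOT

A 6-joint arm with a two-finger parallel gripper is mounted at the origin on the work surface. World frame = base frame: x ahead of the robot, y to its left, z up, the work surface at z = 0. Lengths are in m, angles in degrees, forces in N, time in s.
With the tool pointing down it reaches from about 0.375 to 0.9 m from the base axis. Payload 3.1 kg.
Tool frame: the origin (TCP) lies midway between the tips of the shut fingers; the grasp point (between the pads) lies 19 mm behind it; z points along the fingers, y is the line along which they close (so a half turn about z gives the same grasp; the last joint's range is limited). The gripper opens to 87 mm and grips with 3 to 60 N. Pads are 19 mm wide; open, the fingers measure 117 mm over their backs; the gripper's body (75 mm by 190 mm) begins 51 mm behind the grasp point.
Start: joints at [-74.055, 30.224, 82.088, -0, 67.689, -10.227], TCP at [0.276, -0.561, 0.223] pointing down, gripper open.
Joint ranges: [-176.69, 176.69], [-43.24, 126.21], [12.49, 139.97], [-82, 262], [0, 151.66], [-163.58, 163.58]. Speed limits (degrees/s): [159.86, 159.86, 180, 180, 180, 180].

INTERFACE

Orientations are given as a 3x3 rotation matrix whose columns are the frame's x, y, z axes.
In Python, from rig import read_state, optics, bot gives the robot as it stands. The module is installed in compiled form; this text tells all that it offers.
- The arm moves only by the tool send_rows, never from a script. Its argument "commands" is a list of rows, each a list of 7 numbers: the turn, a rotation vector about the tool's x, y, z in units of 5 degrees (1.0 is 5 degrees), then the shift along the tool's x, y, z in units of 30 mm (1.0 is 30 mm), then the opening, from 0 (shut) to 1 (fully open). In form: [[rx, ry, rz, tx, ty, tz, gripper], ...]. A call has 1 to 20 rows; each row is the pose to reach, as a shift and turn from the pose commanded when the call began, along the tool's axes at that moment; what a row does not reach only later rows make up. A row lasts 1/12 s, in which the tool goes at most 41.7 mm and 7.16 degrees, less where a joint would pass 70% of its speed; a pose out of reach is approached as far as the arm can. A call with a gripper value outside its range is refused whole. The fingers move at their own pace and stop on an object; the grip force is fixed at half the most. Time passes only in rows, so rows that repeat a pose let the fingers close. It gives the time, the measured TCP pose, the force, the opening and the grip force at its end, in the units of the state.
- read_state(): the state, without advancing time (a new reading comes with each control period).
- optics.capture(name): name is "scene" or "side" or "wrist"; returns a dict with "image" (480x640x3 uint8, blue, green, red), "intrinsics" (3x3 intrinsics, pixels), "extrinsics" (4x4, takes a point from world to camera coordinates); the wrist camera has in their place "T_tool_cam" (4x4, takes a point from camera to tool coordinates, whose origin is the TCP and whose axes are the flange's). Camera axes: x right, y down, z forward; pixel columns grow to the right and rows downward; lengths in m; the calibration is good to about 2 mm. A picture is of the moment at which its call begins: read the wrist's pose just before it. There is no depth.
- bot.hand_in(): hands the job in; it is judged then, once.
The state is a dict: "time_s": time; "joint_positions": joint angles; "qvel": joint speeds; "tau": joint torques, N m; "position": TCP position; "tcp_rot": TCP orientation; "force": force on the tool from outside, world axes, zero at the start; "moment": the same for the moment, N m; "opening": opening from 0.0 (shut) to 1.0 (fully open); "grasp_force": force on a finger pad.
Only numpy, scipy, OpenCV 4.12 (cv2) and the standard library are available. Lean on these libraries where they do the work, as an engineer would, in place of code of your own. Each camera call takes 0.05 s, during which the arm holds its last target. There are 200 camera calls.

## Working session

There is one attempt and no reset: what is moved stays moved. The work goes in short steps, Python scripts to look and compute and a tool call to move; the robot and the scene stay as the last step left them, time stands still between calls to the robot, and variables do not carry over. Pictures are saved under pics/ and viewed, at most 10 in all, crops included, and the job is handed in when it is done.

Besides the shell and the picture viewer there is one more tool, called after ">>>" by a JSON object that holds its "name" and its "arguments", one argument or row to a line. send_rows: Moves the arm, as the interface text tells. Its arguments: {"type":"object","properties":{"commands":{"type":"array","items":{"type":"array","items":{"type":"number"}}}},"required":["commands"]}

```bash
mkdir -p pics; python3 - <<'E'
from rig import read_state, optics, bot
import cv2,numpy as np
s=read_state();print(s)
for n in("scene","side"):
    c=optics.capture(n);cv2.imwrite(f"pics/{n}0.png",c["image"]);print(n,c["intrinsics"],c["extrinsics"])
c=optics.capture("wrist");print(c["T_tool_cam"],c["intrinsics"]);cv2.imwrite("pics/wrist0.png",c["image"])
E
```

```text
{'time_s': 0.0, 'joint_positions': array([-7.40565749e+01,  3.02804481e+01,  8.21567692e+01, -4.50921394e-04,
        6.76881203e+01, -1.02263256e+01]), 'qvel': array([-0.01658575, -0.0798464 ,  0.00894585,  0.04348123, -0.01488441,
        0.03104753]), 'tau': array([-1.14366518e-03, -4.40051544e+01, -1.76591581e+01,  6.32037409e-02,
        5.82315505e-02, -1.59354522e-04]), 'position': array([ 0.27547437, -0.56019921,  0.22155361]), 'tcp_rot': array([[ 8.97490132e-01,  4.41034119e-01, -6.07895448e-04],
       [ 4.41034373e-01, -8.97487752e-01,  2.10140531e-03],
       [ 3.81212718e-04, -2.15409331e-03, -9.99997607e-01]]), 'force': array([-0.55618378, -0.48644892, -0.12929084]), 'moment': array([-0.00977461,  0.06969732,  0.00775077]), 'grasp_force': 0.0, 'opening': 0.9989582662522454}
scene [[520.78199523   0.         312.41915306]
 [  0.         520.78199523 235.51463953]
 [  0.           0.           1.        ]] [[ 0.0909849   0.99565371 -0.0198854  -0.01143128]
 [ 0.5367212  -0.06584704 -0.84118638 -0.22906922]
 [-0.83883974  0.06586234 -0.54037954  1.52625905]
 [ 0.          0.          0.          1.        ]]
side [[537.95333836   0.         316.94382848]
 [  0.         537.95333836 242.06071613]
 [  0.           0.           1.        ]] [[-0.98383869 -0.1790314  -0.00303273  0.56001628]
 [-0.10824064  0.60814088 -0.78641505  0.14409118]
 [ 0.14263732 -0.77337729 -0.617691    0.89923895]
 [ 0.          0.          0.          1.        ]]
[[ 2.55691430e-04 -9.65080408e-01 -2.61953699e-01  7.19684050e-02]
 [ 9.99999663e-01  4.51177682e-04 -6.86118952e-04  5.01127682e-04]
 [ 7.80347621e-04 -2.61953436e-01  9.65080198e-01 -1.62702919e-01]
 [ 0.00000000e+00  0.00000000e+00  0.00000000e+00  1.00000000e+00]] [[381.41798826   0.         316.32516252]
 [  0.         381.41798826 239.23637516]
 [  0.           0.           1.        ]]
```

View pics/scene0.png

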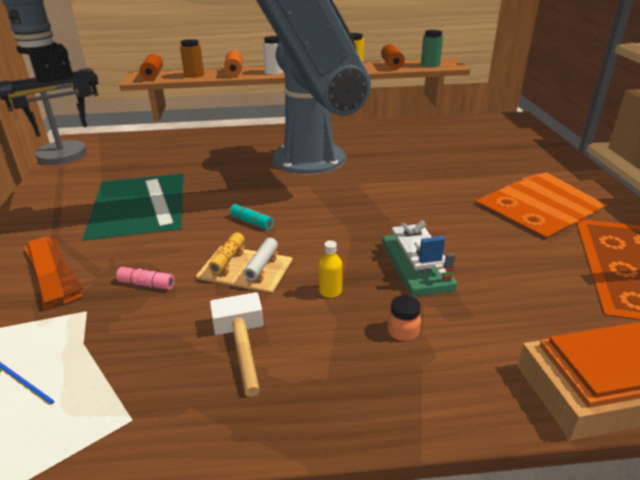

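View pics/side0.png

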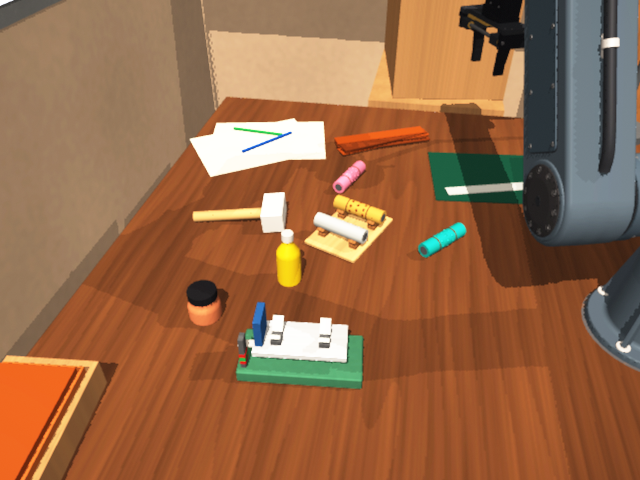

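The scene image shows these candidates: brass patterned roll at scene (227,252), side (359,208); steel (262,259); pink (145,278); turquoise (251,216). By the description I choose the yellow one with dark bumps, in the rack. Next are close crops of it and of the gauge.

```bash
python3 - <<'E'
import cv2,numpy as np
a=cv2.imread("pics/scene0.png");b=cv2.imread("pics/side0.png")
def cr(i,x,y,w=100,h=75):
    o=cv2.resize(i[y:y+h,x:x+w],(400,300),interpolation=cv2.INTER_CUBIC)
    for k in range(0,w,10):
        cv2.line(o,(k*4,0),(k*4,12 if (x+k)%50==0 else 5),(255,255,255),1)
    for k in range(0,h,10): cv2.line(o,(0,k*4),(12 if (y+k)%50==0 else 5,k*4),(255,255,255),1)
    return o
m=np.vstack([np.hstack([cr(a,195,225),cr(a,370,215,)]),np.hstack([cr(b,300,190),cr(b,270,300)])])
# gauge side is wider: replace with 140x105
o=cv2.resize(b[295:400,230:370],(400,300),interpolation=cv2.INTER_CUBIC);m[300:,400:]=o
cv2.imwrite("pics/m1.png",m)
E
```

```text
(no output)
```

View pics/m1.png

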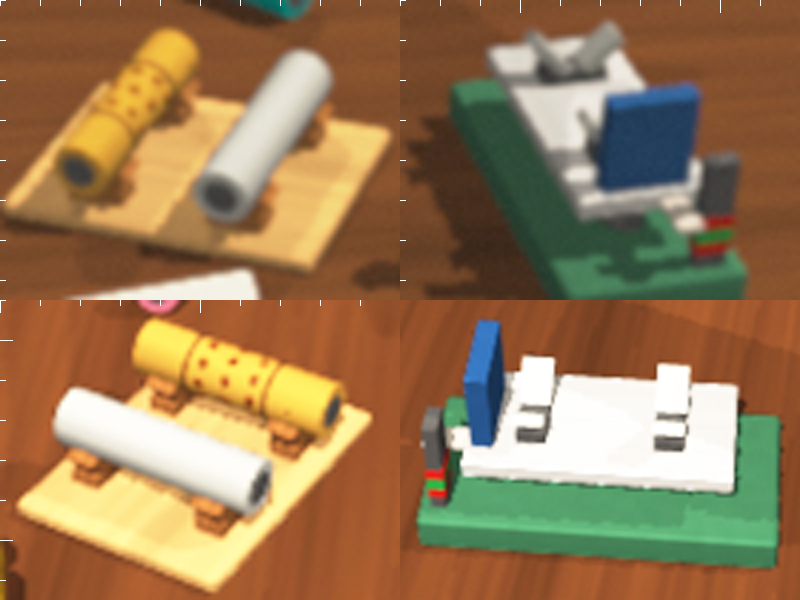

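The crops confirm the choice: brass with dark rings and bumps, in the rack's -y place. The end plate faces away from the robot. Next I fit the rack and gauge poses from corner pixels.

```bash
cat > h.py <<'E'
import cv2,numpy as np
from scipy.optimize import least_squares
C={'scene':(np.array([[520.782,0,312.419],[0,520.782,235.515],[0,0,1]]),np.array([[0.0909849,0.99565371,-0.0198854,-0.01143128],[0.5367212,-0.06584704,-0.84118638,-0.22906922],[-0.83883974,0.06586234,-0.54037954,1.52625905]])),
'side':(np.array([[537.953,0,316.944],[0,537.953,242.061],[0,0,1]]),np.array([[-0.98383869,-0.1790314,-0.00303273,0.56001628],[-0.10824064,0.60814088,-0.78641505,0.14409118],[0.14263732,-0.77337729,-0.617691,0.89923895]]))}
def proj(K,E,P):
    q=K@(E[:,:3]@np.asarray(P).T+E[:,3:4]); return (q[:2]/q[2]).T
def ray(K,E,uv,z):
    d=E[:,:3].T@np.linalg.inv(K)@np.array([*uv,1]);o=-E[:,:3].T@E[:,3];return o+d*(z-o[2])/d[2]
def place(p,L):
    c,s=np.cos(p[2]),np.sin(p[2]);L=np.asarray(L)/1000.
    return np.c_[p[0]+c*L[:,0]-s*L[:,1],p[1]+s*L[:,0]+c*L[:,1],L[:,2]]
def fit(obs,x0,cams=C):
    f=lambda p:np.concatenate([(proj(*cams[k],place(p,[a[:3] for a in v]))-[a[3:] for a in v]).ravel() for k,v in obs.items()])
    r=least_squares(f,x0,loss='soft_l1');return r.x,f(r.x).reshape(-1,2).round(1)
E
python3 - <<'E'
from h import *
g={'side':[(95,45,22,237,370.2),(-95,45,22,361.2,377.2),(-95,45,0,361.2,387.7),(95,45,0,237,380),(-95,-45,22,362.3,336.3)],
'scene':[(-95,-45,22,383,237.5),(95,45,22,456.2,279.5),(67,-22,106,421.7,238.7),(67,22,106,444.5,237)]}
r={'scene':[(57.5,-82.5,8,196.8,276.5),(57.5,82.5,8,272.5,290.5),(-57.5,82.5,8,292.5,257.5),(-57.5,-82.5,8,220,245.5)],
'side':[(57.5,82.5,8,304.5,240.7),(-57.5,82.5,8,353,260.5),(-57.5,-82.5,8,392.5,218)]}
for n,o,x in(('gauge',g,[.6,.2,0]),('rack',r,[.6,-.2,0])):
    p,e=fit(o,x);print(n,p,np.degrees(p[2]),e.tolist())
    if n=='rack':print('brass',place(p,[(0,-37.5,35)]))
    else: print('seat',place(p,[(0,0,83)]))
for n,u in dict(bottle=(330,292),jar=(404,332),mallet=(237,325),teal=(251,220)).items(): print(n,ray(*C['scene'],u,0))
E
```

```text
gauge [0.56277092 0.17039512 0.10200792] 5.844623364789067 [[-1.9, 0.8], [1.2, 1.6], [0.5, 0.4], [-0.5, 0.2], [0.7, -3.2], [-2.7, -2.6], [0.2, 2.7], [-0.3, 2.6], [-0.4, 1.4]]
seat [[0.56277092 0.17039512 0.083     ]]
rack [ 0.53445061 -0.17540335 -0.39076067] -22.38893744799931 [[-1.5, -0.5], [0.3, -0.3], [-0.1, -0.7], [0.5, -0.4], [-1.2, -0.0], [0.3, 0.1], [-0.5, 0.1]]
brass [[ 0.52016717 -0.21007658  0.035     ]]
bottle [ 0.62726667 -0.01195743  0.        ]
jar [0.75104917 0.10233515 0.        ]
mallet [ 0.70040071 -0.18726879  0.        ]
teal [ 0.33814271 -0.16531776  0.        ]
```

>>> {"name": "send_rows", "arguments": {
  "commands": [
    [0,0,9.72,12.47,-6.87,2.35,0.6],
    [0,0,9.72,12.47,-6.87,2.35,0.6],
    [0,0,9.72,12.47,-6.87,2.35,0.6],
    [0,0,9.72,12.47,-6.87,2.35,0.6],
    [0,0,9.72,12.47,-6.87,2.35,0.6],
    [0,0,9.72,12.47,-6.87,2.35,0.6],
    [0,0,9.72,12.47,-6.87,2.35,0.6],
    [0,0,9.72,12.47,-6.87,2.35,0.6],
    [0,0,9.72,12.47,-6.87,2.35,0.6],
    [0,0,9.72,12.47,-6.87,2.35,0.6],
    [0,0,9.72,12.47,-6.87,2.35,0.6],
    [0,0,9.72,12.47,-6.87,2.35,0.6],
    [0,0,9.72,12.47,-6.87,2.35,0.6],
    [0,0,9.72,12.47,-6.87,2.35,0.6],
    [0,0,9.72,12.47,-6.87,2.35,0.6],
    [0,0,9.72,12.47,-6.87,2.35,0.6]
  ]
}}

```text
time_s: 1.48
position: [0.52, -0.2123, 0.1523]
tcp_rot: [[0.924, -0.384, 0.0], [-0.384, -0.924, -0.0], [0.0, 0.0, -1.0]]
force: [-1.0, 0.5, -0.1]
opening: 0.599
grasp_force: 0.0
```

```bash
cat >> h.py <<'E'
def wcam():
    from rig import read_state,optics
    s=read_state();c=optics.capture('wrist')
    T=np.eye(4);T[:3,:3]=s['tcp_rot'];T[:3,3]=s['position']
    E=np.linalg.inv(T@c['T_tool_cam'])[:3];return s,c['image'],c['intrinsics'],E
E
python3 - <<'E'
from h import *
s,im,K,E=wcam();np.savez('w1.npz',K=K,E=E)
R=s['tcp_rot'];print(s['position'],np.degrees(np.arctan2(R[1,0],R[0,0])),R[2],s['opening'],s['force'],s['joint_positions'],s['time_s'])
cv2.imwrite('pics/w1.png',im)
E
```

```text
[ 0.52001892 -0.21231911  0.15226055] -22.552123935989663 [ 3.42645359e-04  2.69197359e-04 -9.99999905e-01] 0.598838027044762 [-1.02462998  0.51066507 -0.13801277] [-3.36010793e+01  3.06919378e+01  9.52092161e+01 -1.40472815e-02
  5.40766227e+01  7.89592867e+01] 1.4833
```

View pics/w1.png

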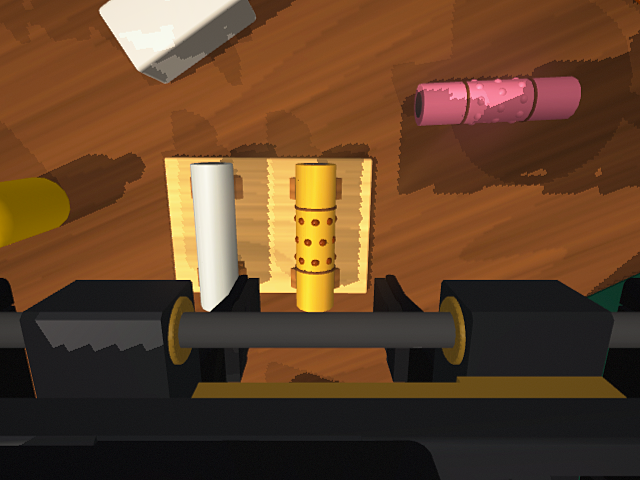

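The wrist view shows the brass roll between the fingers, nearly parallel to image columns: far end at (316,163), near end at (314.5,311). The steel roll is to its left and the rack base spans (165,157) to (372,157).

```bash
python3 - <<'E'
from h import *
d=np.load('w1.npz');K,E=d['K'],d['E']
hsv=cv2.cvtColor(cv2.imread('pics/w1.png'),cv2.COLOR_BGR2HSV)
a=ray(K,E,(316,163),.05);b=ray(K,E,(314.5,311),.05)
print(a,b,np.linalg.norm(a-b),(a+b)/2,np.degrees(np.arctan2(*(a-b)[1::-1])))
p,e=fit({'w':[(57.5,82.5,8,165,157.5),(57.5,-82.5,8,372,158.5),(-57.5,-82.5,8,366.5,293)]},[.53,-.17,-.39],{'w':(K,E)})
print(p,np.degrees(p[2]),e.tolist(),place(p,[(0,-37.5,35)]))
# edges width
for v in (175,190,240,285,300):
    print(v,[ray(K,E,(u,v),.035).round(4).tolist() for u in (295,335)])
E
```

```text
[ 0.57009711 -0.23275529  0.05      ] [ 0.46859741 -0.18937588  0.05      ] 0.11038099183280524 [ 0.51934726 -0.21106559  0.05      ] -23.14112205604796
[ 0.53265994 -0.17589636 -0.39788342] -22.79704061350293 [[-1.7, -0.1], [0.6, -0.2], [0.4, 0.6]] [[ 0.51812989 -0.21046698  0.035     ]]
175 [[0.5671, -0.2149, 0.035], [0.5559, -0.2418, 0.035]]
190 [[0.5571, -0.2106, 0.035], [0.5458, -0.2378, 0.035]]
240 [[0.5221, -0.1955, 0.035], [0.5104, -0.2236, 0.035]]
285 [[0.4884, -0.1809, 0.035], [0.4764, -0.21, 0.035]]
300 [[0.4767, -0.1759, 0.035], [0.4645, -0.2052, 0.035]]
```

Roll length comes out at 110.4 mm, as it should; the centre is (0.519,-0.211), yaw -23°. I descend and grip.

>>> {"name": "send_rows", "arguments": {
  "commands": [
    [0,0,0.09,-0.045,-0.036,1.2,0.6],
    [0,0,0.09,-0.045,-0.036,2.4,0.6],
    [0,0,0.09,-0.045,-0.036,3.4,0.6],
    [0,0,0.09,-0.045,-0.036,4.1,0.6],
    [0,0,0.09,-0.045,-0.036,4.5,0.6],
    [0,0,0.09,-0.045,-0.036,4.5,0.6],
    [0,0,0.09,-0.045,-0.036,4.5,0.6],
    [0,0,0.09,-0.045,-0.036,4.5,0],
    [0,0,0.09,-0.045,-0.036,4.5,0],
    [0,0,0.09,-0.045,-0.036,4.5,0],
    [0,0,0.09,-0.045,-0.036,4.5,0],
    [0,0,0.09,-0.045,-0.036,4.5,0],
    [0,0,0.09,-0.045,-0.036,4.5,0],
    [0,0,0.09,-0.045,-0.036,4.5,0],
    [0,0,0.09,-0.045,-0.036,4.5,0]
  ]
}}

```text
time_s: 2.78
position: [0.5199, -0.2111, 0.0182]
tcp_rot: [[0.922, -0.388, 0.001], [-0.388, -0.922, -0.003], [0.002, 0.002, -1.0]]
force: [-3.8, -3.7, 3.1]
opening: 0.329
grasp_force: 30.0
```

Gripped (opening 0.329 is about 29 mm, force 30 N). I lift and carry it to a viewpoint just short of the gauge.

>>> {"name": "send_rows", "arguments": {
  "commands": [
    [0,0,0,0,0,-1,0],
    [0,0,0,0,0,-2.2,0],
    [0,0,0,0,0,-3.4,0],
    [0,0,0,0,0,-4.6,0],
    [0,0,0,0,0,-5.8,0],
    [0,0,0,0,0,-6.7,0],
    [0,0,-0.5,-0.5,-1,-6.7,0],
    [0,0,-1,-1,-2.1,-6.7,0],
    [0,0,-1.6,-1.6,-3.2,-6.7,0],
    [0,0,-2.2,-2.1,-4.3,-6.7,0],
    [0,0,-2.8,-2.6,-5.4,-6.7,0],
    [0,0,-3.4,-3.2,-6.5,-6.7,0],
    [0,0,-4,-3.7,-7.6,-6.7,0],
    [0,0,-4.6,-4.2,-8.7,-6.7,0],
    [0,0,-5.2,-4.8,-9.8,-6.7,0],
    [0,0,-5.77,-5.2,-10.7,-6.7,0],
    [0,0,-5.77,-5.48,-11.3,-6.7,0],
    [0,0,-5.77,-5.48,-11.3,-6.7,0],
    [0,0,-5.77,-5.48,-11.3,-6.7,0],
    [0,0,-5.77,-5.48,-11.3,-6.7,0]
  ]
}}

```text
time_s: 4.45
position: [0.4994, 0.1665, 0.2178]
tcp_rot: [[0.995, 0.104, -0.001], [0.104, -0.995, -0.001], [-0.001, 0.001, -1.0]]
force: [-0.5, 0.2, -3.3]
opening: 0.331
grasp_force: 30.0
```

```bash
python3 - <<'E'
from h import *
s,im,K,E=wcam();np.savez('w2.npz',K=K,E=E)
R=s['tcp_rot'];print(s['position'],np.degrees(np.arctan2(R[1,0],R[0,0])),R[2],s['opening'],s['force'],s['grasp_force'],s['time_s'])
cv2.imwrite('pics/w2.png',im)
E
```

```text
[0.49942515 0.16649465 0.21780496] 5.994865266235846 [-1.02303764e-03  5.37786942e-04 -9.99999332e-01] 0.33144664099185883 [-0.53607139  0.22869916 -3.26999789] 29.999400079250336 4.45
```

View pics/w2.png

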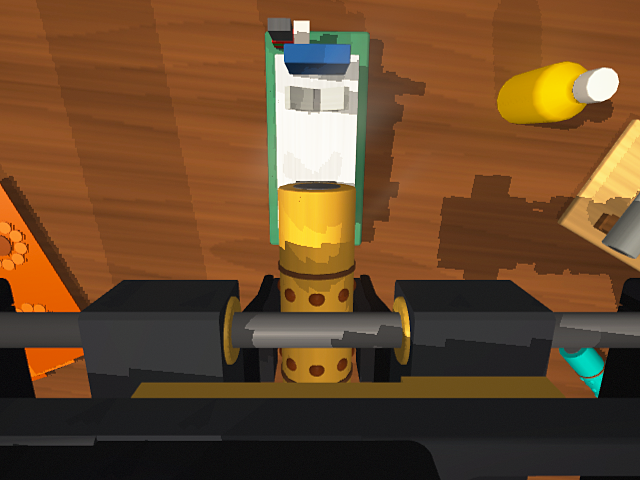

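The wrist view shows the held roll (316,230) in line with the V. The gauge spans columns 267–368, and the blue plate's top inner edge is near (318,65). I enlarge it.

```bash
python3 - <<'E'
import cv2
i=cv2.imread('pics/w2.png')[20:140,250:400]
o=cv2.resize(i,(750,600),interpolation=cv2.INTER_CUBIC)
for k in range(0,150,10): cv2.line(o,(k*5,0),(k*5,10),(255,255,255),1)
for k in range(0,120,10): cv2.line(o,(0,k*5),(10,k*5),(255,255,255),1)
cv2.imwrite('pics/w2c.png',o)
E
```

```text
(no output)
```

View pics/w2c.png

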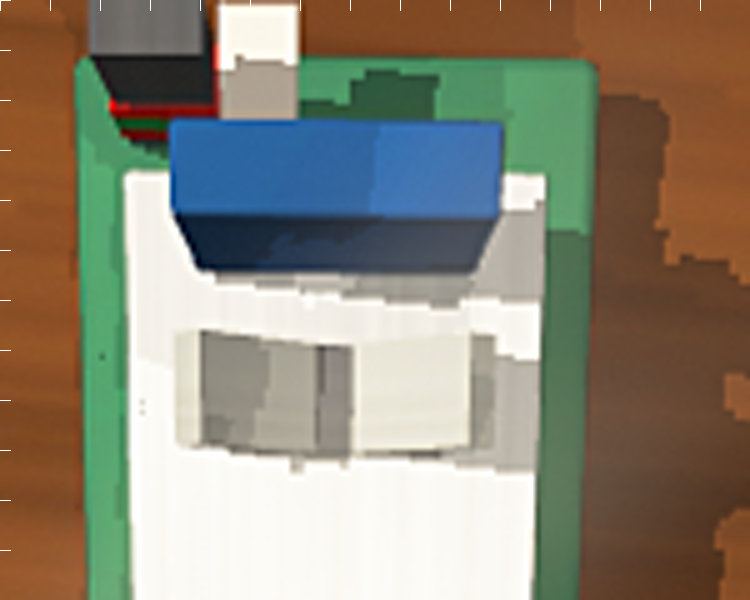

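```bash
python3 - <<'E'
from h import *
d=np.load('w2.npz');K,E=d['K'],d['E']
o=[(67,22,106,284,44),(67,-22,106,350.6,44.6),(55,22,106,284.4,62.6),(55,-22,106,350,63.2),(44,20,82,290,86),(28,20,82,290,108.6),(44,-20,82,344.4,87),(28,-20,82,344.4,109),(95,45,22,265.4,32.2),(95,-45,22,369.4,32.2)]
p,e=fit({'w':o},[.56,.17,.1],{'w':(K,E)});print(p,np.degrees(p[2]),e.tolist())
t=np.array([0.49942,0.16649]);D=p[:2]-t;a=np.radians(5.995)
print('tool dx,dy mm',1e3*(D[0]*np.cos(a)+D[1]*np.sin(a)),1e3*(D[0]*np.sin(a)-D[1]*np.cos(a)),'dyaw',np.degrees(p[2])-5.995)
# held roll check: image of roll at tool x=-0.0005, grasp point
R=np.array([[np.cos(a),np.sin(a),0],[np.sin(a),-np.cos(a),0],[0,0,-1]])
for y,z in((-15,0),(15,0),(0,-15)):
  P=[np.array([.49942,.16649,.2178])+R@np.array([x,y,-19+z])/1e3 for x in(54.5,24.5)]
  print(proj(K,E,P).round(1).tolist())
E
```

```text
[0.56193348 0.17255825 0.0987657 ] 5.658857938655994 [[-0.2, -0.1], [0.5, -0.3], [-0.3, 1.2], [0.5, 1.0], [-0.2, 0.1], [0.0, 0.5], [0.1, -0.6], [-0.5, 0.5], [-1.1, -2.0], [1.1, -1.3]]
tool dx,dy mm 62.80537432365982 0.4939521945879419 dyaw -0.33614206134400604
[[275.8, 184.3], [277.9, 260.2]]
[[355.7, 184.3], [353.6, 260.2]]
[[315.7, 189.8], [315.7, 273.4]]
```

>>> {"name": "send_rows", "arguments": {
  "commands": [
    [0,0,0.067,0.7,0.016,0,0],
    [0,0,0.067,1.5,0.016,0,0],
    [0,0,0.067,1.95,0.016,0,0],
    [0,0,0.067,1.95,0.016,0,0],
    [0,0,0.067,1.95,0.016,1,0],
    [0,0,0.067,1.95,0.016,2,0],
    [0,0,0.067,1.95,0.016,3,0],
    [0,0,0.067,1.95,0.016,3.8,0],
    [0,0,0.067,1.95,0.016,4.4,0],
    [0,0,0.067,1.95,0.016,4.86,0],
    [0,0,0.067,1.95,0.016,4.86,0],
    [0,0,0.067,1.95,0.016,4.86,0],
    [0,0,0.067,1.95,0.016,4.86,0]
  ]
}}

```text
time_s: 5.58
position: [0.5586, 0.1719, 0.0731]
tcp_rot: [[0.995, 0.097, 0.001], [0.097, -0.995, 0.0], [0.001, 0.0, -1.0]]
force: [-0.2, 0.2, -4.1]
opening: 0.334
grasp_force: 30.0
```

```bash
python3 - <<'E'
from h import *
from rig import optics
a=optics.capture('side')['image'];b=optics.capture('scene')['image']
s,im,K,E=wcam();np.savez('w3.npz',K=K,E=E);cv2.imwrite('pics/w3.png',im)
R=s['tcp_rot'];print(s['position'],np.degrees(np.arctan2(R[1,0],R[0,0])),s['force'])
m=np.hstack([cv2.resize(a[270:420,230:363],(400,450),interpolation=cv2.INTER_CUBIC),cv2.resize(b[170:305,350:470],(400,450),interpolation=cv2.INTER_CUBIC)])
cv2.imwrite('pics/m3.png',m)
E
```

```text
[0.55911912 0.17223652 0.07365202] 5.608986938213059 [ 0.27393215  1.02847398 -2.60992681]
```

View pics/m3.png

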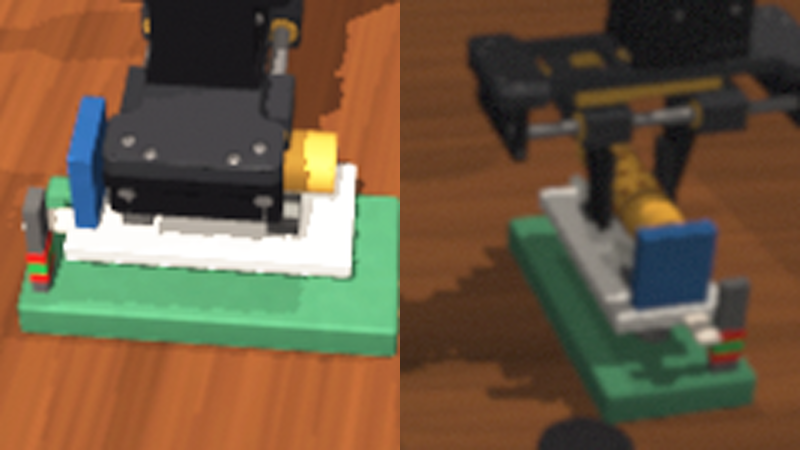

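View pics/w3.png

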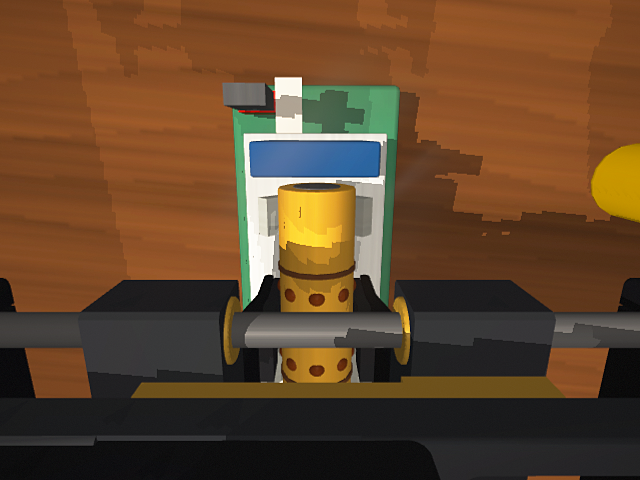

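The views show the roll parallel to and centred over the V (roll centre column 316, plate centre 315), its end a few mm short of the plate, and the cradle up. I lower it gently into contact.

>>> {"name": "send_rows", "arguments": {
  "commands": [
    [0,0,0,0,0,0.1,0],
    [0,0,0,0,0,0.2,0],
    [0,0,0,0,0,0.27,0],
    [0,0,0,0,0,0.33,0],
    [0,0,0,0,0,0.38,0],
    [0,0,0,0,0,0.38,0],
    [0,0,0,0,0,0.38,0],
    [0,0,0,0,0,0.38,0]
  ]
}}

```text
time_s: 6.4
position: [0.5587, 0.1729, 0.0613]
tcp_rot: [[0.995, 0.098, 0.001], [0.098, -0.995, 0.001], [0.001, -0.001, -1.0]]
force: [0.3, 2.3, 3.1]
opening: 0.335
grasp_force: 30.0
```

>>> {"name": "send_rows", "arguments": {
  "commands": [
    [0,0,0,0.03,0,0,0],
    [0,0,0,0.06,0,0,0],
    [0,0,0,0.09,0,0,0],
    [0,0,0,0.1,0,0,0],
    [0,0,0,0.1,0,0,0],
    [0,0,0,0.1,0,0,0]
  ]
}}

```text
time_s: 6.9
position: [0.5594, 0.173, 0.0605]
tcp_rot: [[0.995, 0.098, -0.004], [0.098, -0.995, 0.0], [-0.004, -0.0, -1.0]]
force: [-4.0, 2.9, 3.5]
opening: 0.333
grasp_force: 30.0
```

>>> {"name": "send_rows", "arguments": {
  "commands": [
    [0,0,0,0.015,0,0,0],
    [0,0,0,0.03,0,0,0],
    [0,0,0,0.03,0,0,0],
    [0,0,0,0.03,0,0,0]
  ]
}}

```text
time_s: 7.23
position: [0.5602, 0.173, 0.0604]
tcp_rot: [[0.995, 0.098, -0.004], [0.098, -0.995, 0.0], [-0.004, -0.0, -1.0]]
force: [-3.9, 3.2, 3.4]
opening: 0.335
grasp_force: 30.0
```

>>> {"name": "send_rows", "arguments": {
  "commands": [
    [0,0,0,0.02,0,0,0],
    [0,0,0,0.04,0,0,0],
    [0,0,0,0.04,0,0,0],
    [0,0,0,0.04,0,0,0]
  ]
}}

```text
time_s: 7.57
position: [0.5615, 0.1732, 0.0604]
tcp_rot: [[0.995, 0.098, -0.004], [0.098, -0.995, 0.0], [-0.004, -0.0, -1.0]]
force: [-4.6, 2.8, 3.9]
opening: 0.336
grasp_force: 30.0
```

```bash
python3 - <<'E'
from h import *
s,im,K,E=wcam();np.savez('w4.npz',K=K,E=E);cv2.imwrite('pics/w4.png',im)
print(s['position'],s['tcp_rot'][2],s['force'],s['moment'])
cv2.imwrite('pics/w4c.png',cv2.resize(im[120:240,235:395],(800,600),interpolation=cv2.INTER_CUBIC))
E
```

```text
[0.56147276 0.17315037 0.06043631] [-3.93259196e-03 -4.88817562e-04 -9.99992148e-01] [-4.59810827  2.84179517  3.87668923] [ 0.54040503  0.65233731 -0.09366071]
```

View pics/w4c.png

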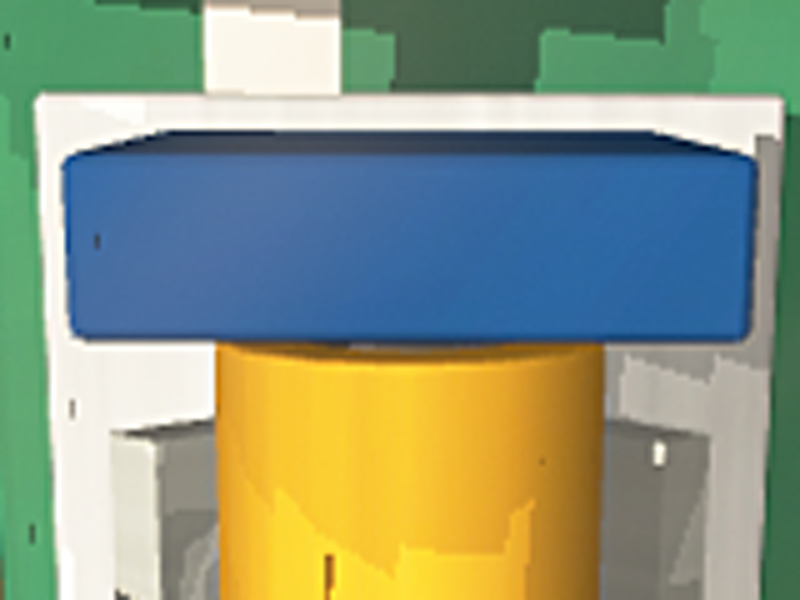

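```bash
python3 - <<'E'
from h import *
d=np.load('w4.npz');K,E=d['K'],d['E'];a=np.radians(5.66)
ax=np.array([np.cos(a),np.sin(a)]);ay=np.array([-np.sin(a),np.cos(a)]);t=np.array([.56147,.17315])
for dd in(.004,.006):
  for u,v,z in((315,188,.106-dd),(317,192,.098-dd),(317,191,.098-dd)):
    P=ray(K,E,(u,v),z)[:2]-t;print(dd,(u,v),1e3*P@ax)
  for u,z in((250,.106-dd),(384.5,.106-dd),(278.2,.083-dd),(355.8,.083-dd)):
    v=186 if z>.1 else 200
    P=ray(K,E,(u,v),z)[:2]-t;print(u,1e3*P@ay)
E
```

```text
0.004 (315, 188) 56.25512540388209
0.004 (317, 192) 53.80644422374342
0.004 (317, 191) 54.14613601033296
250 20.697470769410874
384.5 -21.873150836976336
278.2 14.2406379714184
355.8 -15.282817475056959
0.006 (315, 188) 55.98195877439849
0.006 (317, 192) 53.51223053200753
0.006 (317, 191) 53.85719476466876
250 21.25950500007998
384.5 -22.441871029998065
278.2 14.445141532753777
355.8 -15.488773846111291
```

>>> {"name": "send_rows", "arguments": {
  "commands": [
    [0,0,0,0.02,0,0,0],
    [0,0,0,0.04,0,0,0],
    [0,0,0,0.05,0,0,0],
    [0,0,0,0.05,0,0,0]
  ]
}}

```text
time_s: 7.95
position: [0.5629, 0.1733, 0.0604]
tcp_rot: [[0.995, 0.098, -0.004], [0.098, -0.995, 0.0], [-0.004, -0.0, -1.0]]
force: [-4.0, 3.2, 4.2]
opening: 0.333
grasp_force: 30.0
```

>>> {"name": "send_rows", "arguments": {
  "commands": [
    [0,0,0,0.02,0,0,0],
    [0,0,0,0.04,0,0,0],
    [0,0,0,0.04,0,0,0]
  ]
}}

```text
time_s: 8.2
position: [0.5638, 0.1734, 0.0603]
tcp_rot: [[0.995, 0.098, -0.005], [0.098, -0.995, 0.0], [-0.005, -0.0, -1.0]]
force: [-4.8, 2.9, 4.1]
opening: 0.335
grasp_force: 30.0
```

>>> {"name": "send_rows", "arguments": {
  "commands": [
    [0,0,0,0.02,0,0,0],
    [0,0,0,0.04,0,0,0],
    [0,0,0,0.04,0,0,0]
  ]
}}

```text
time_s: 8.45
position: [0.5638, 0.1734, 0.0601]
tcp_rot: [[0.995, 0.098, -0.007], [0.098, -0.995, -0.0], [-0.007, -0.0, -1.0]]
force: [-5.9, 2.5, 5.2]
opening: 0.337
grasp_force: 30.0
```

```bash
python3 - <<'E'
from h import *
s,im,K,E=wcam();np.savez('w5.npz',K=K,E=E);cv2.imwrite('pics/w5.png',im)
print(s['position'],s['tcp_rot'][2],s['force'],s['moment'])
# column profile at roll centre, rows 140-215, old and new
o=cv2.imread('pics/w4.png')
for n,i in(('old',o),('new',im)):
    print(n,[(v,i[v,317].tolist()) for v in range(180,198)])
# plate y-extent edges
for n,i in(('old',o),('new',im)): print(n,[v for v in range(120,200) if abs(int(i[v,260,0])-int(i[v-1,260,0]))>40],[v for v in range(120,200) if abs(int(i[v,340,0])-int(i[v-1,340,0]))>40])
E
```

```text
[0.56381127 0.17336065 0.0600649 ] [-7.41556302e-03 -3.69794343e-04 -9.99972436e-01] [-5.94066879  2.52011711  5.20014676] [ 0.50049281  0.94971259 -0.10626345]
old [(180, [159, 102, 49]), (181, [158, 100, 47]), (182, [159, 100, 47]), (183, [160, 101, 49]), (184, [161, 101, 48]), (185, [160, 100, 46]), (186, [148, 94, 41]), (187, [119, 74, 34]), (188, [74, 59, 48]), (189, [76, 88, 97]), (190, [64, 102, 128]), (191, [21, 86, 126]), (192, [35, 125, 186]), (193, [53, 209, 255]), (194, [52, 214, 255]), (195, [51, 207, 251]), (196, [49, 205, 251]), (197, [49, 205, 251])]
new [(180, [160, 102, 50]), (181, [160, 102, 49]), (182, [159, 101, 49]), (183, [159, 101, 48]), (184, [161, 102, 49]), (185, [160, 101, 46]), (186, [161, 102, 46]), (187, [160, 101, 46]), (188, [160, 101, 46]), (189, [160, 101, 44]), (190, [160, 101, 45]), (191, [161, 101, 45]), (192, [162, 101, 45]), (193, [160, 100, 42]), (194, [143, 85, 27]), (195, [115, 81, 76]), (196, [54, 150, 219]), (197, [47, 219, 255])]
old [139, 148, 151, 188, 189] [138, 139, 146, 151, 188, 189]
new [144, 145, 154, 155, 159, 196] [144, 145, 151, 152, 159, 196]
```

The TCP stopped advancing while the force and tilt rose, and the plate edge now meets the roll end in the image, so the roll touches the plate. I ease the push slightly and press to half travel.

>>> {"name": "send_rows", "arguments": {
  "commands": [
    [0,0,0,-0.02,0,0.02,0],
    [0,0,0,-0.02,0,0.05,0],
    [0,0,0,-0.02,0,0.08,0],
    [0,0,0,-0.02,0,0.1,0],
    [0,0,0,-0.02,0,0.12,0],
    [0,0,0,-0.02,0,0.12,0],
    [0,0,0,-0.02,0,0.12,0],
    [0,0,0,-0.02,0,0.12,0],
    [0,0,0,-0.02,0,0.12,0],
    [0,0,0,-0.02,0,0.12,0]
  ]
}}

```text
time_s: 9.33
position: [0.5638, 0.1734, 0.057]
tcp_rot: [[0.995, 0.098, -0.006], [0.098, -0.995, -0.0], [-0.006, -0.0, -1.0]]
force: [-5.4, 3.1, 6.8]
opening: 0.333
grasp_force: 30.0
```

```bash
python3 - <<'E'
from h import *
from rig import optics
a=optics.capture('side')['image'];b=optics.capture('scene')['image']
s,im,K,E=wcam();cv2.imwrite('pics/w6.png',im)
print(s['position'],s['tcp_rot'][2],s['force'],s['moment'])
r=lambda i,x,y,w,h,W:cv2.resize(i[y:y+h,x:x+w],(W,300),interpolation=cv2.INTER_CUBIC)
m=np.vstack([np.hstack([r(a,230,325,53,40,400),r(b,425,245,53,40,400)]),np.hstack([r(a,230,300,133,100,400),r(im,235,140,107,80,400)])])
cv2.imwrite('pics/m6.png',m)
E
```

```text
[0.56380493 0.1733672  0.05698358] [-5.87209061e-03 -3.87830009e-04 -9.99982684e-01] [-5.80881799  2.91363031  6.8756033 ] [ 0.5153414   0.87351789 -0.0839947 ]
```

View pics/m6.png

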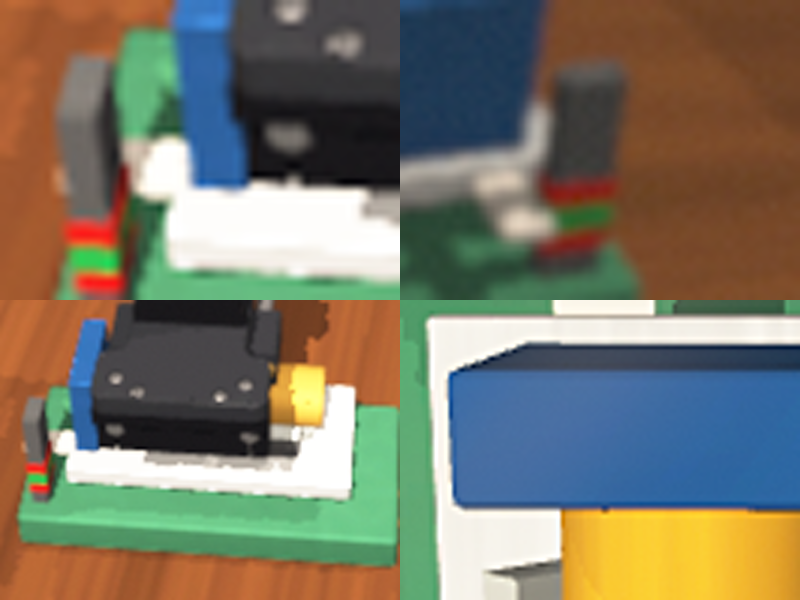

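The pointer is in the green band: about 9.5 mm sunk by force (10.2 N) and 9.2 mm by height. The roll meets the plate, and both flanks are loaded (about 5 and 9 N). Handing in.

```bash
python3 -c "
from rig import bot;print(bot.hand_in())"
```

```text
the job is handed in; nothing more can be done
None
```

I handed the job in with the brass roll still held in the V, its end on the blue plate and the cradle sunk about 9.5 mm (pointer in the green band); no verdict came back, and nothing was commanded near the bystanders, though I did not re-measure them.

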